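# Isolate the X-ray source and take its trapped key

## Robot

A 6-joint arm with a two-finger parallel gripper is mounted at the origin on the work surface. World frame = base frame: x ahead of the robot, y to its left, z up, the work surface at z = 0. Lengths are in m, angles in degrees, forces in N, time in s.
With the tool pointing down it reaches from about 0.375 to 0.9 m from the base axis. Payload 3.1 kg.
Tool frame: the origin (TCP) lies at the very end of the fingers, on their centre line; the grasp point (between the pads) lies bot.grip_point_offset behind it (bot.grip_point_offset is the distance from the TCP to the grasp point, in m); z points along the fingers, y is the line along which they close (so a half turn about z gives the same grasp; the last joint's range is limited). The gripper opens to 87 mm and grips with 3 to 60 N. Pads are 19 mm wide; open, the fingers measure 117 mm over their backs; the gripper's body (75 mm by 190 mm) begins 51 mm behind the grasp point.
Start: joints at [-76.576, 30.224, 82.088, -0, 67.689, -10.227], TCP at [0.251, -0.572, 0.223] pointing down, gripper open.
Joint ranges: [-176.69, 176.69], [-43.24, 126.21], [12.49, 139.97], [-82, 262], [0, 151.66], [-163.58, 163.58]. Speed limits (degrees/s): [159.86, 159.86, 180, 180, 180, 180].

## Interface

Orientations are given as a 3x3 rotation matrix whose columns are the frame's x, y, z axes.
In Python, from rig import bot, viewer, ticket gives the robot as it stands.
- The arm moves only by the tool servo_tool, never from a script. Its argument "targets" is a list of rows, each an object with "offset": the shift along the tool's x, y, z in m, a list of three; "dr": the turn, a rotation vector about the tool's x, y, z in degrees, a list of three. In form: [{"offset": [x, y, z], "dr": [ax, ay, az]}, ...]. A call has 1 to 20 rows; each row is the pose to reach, as a shift and turn from the pose commanded when the call began, along the tool's axes at that moment; what a row does not reach only later rows make up. A row lasts 1/12 s, in which the tool goes at most 41.7 mm and 7.16 degrees, less where a joint would pass 70% of its speed; a pose out of reach is approached as far as the arm can. A call with a gripper value outside its range is refused whole. "gripper" is the gripper command: -1 is fully open, 1 is shut, values between are in proportion, set as the call begins (left out, the last holds). The fingers move at their own pace and stop on an object; the grip force is fixed at half the most. Time passes only in rows, so rows that repeat a pose let the fingers close. It gives the time, the measured TCP pose, the force, the opening and the grip force at its end, in the units of the state.
- bot.read_state(): the state, without advancing time (a new reading comes with each control period).
- viewer.capture(name): name is "side" or "top"; returns a dict with "color" (480x640x3 uint8, red, green, blue), "camera_matrix" (3x3 intrinsics, pixels), "R" (3x3) and "t" (3): a world point X has camera coordinates R X + t. Camera axes: x right, y down, z forward; pixel columns grow to the right and rows downward; lengths in m; the calibration is good to about 2 mm. A picture is of the moment at which its call begins. There is no depth.
- ticket.hand_in(): hands the job in; it is judged then, once.
The state is a dict: "time_s": time; "joint_positions": joint angles; "qvel": joint speeds; "tau": joint torques, N m; "position": TCP position; "tcp_rot": TCP orientation; "force": force on the tool from outside, world axes, zero at the start; "moment": the same for the moment, N m; "opening": opening from 0.0 (shut) to 1.0 (fully open); "grasp_force": force on a finger pad.
Only numpy, scipy, OpenCV 4.12 (cv2) and the standard library are available. Lean on these libraries where they do the work, as an engineer would, in place of code of your own. Each camera call takes 0.05 s, during which the arm holds its last target. There are 200 camera calls.

## Task

Isolate the X-ray source: swing the red isolator lever anticlockwise from ON to OFF until it is fully home on its stop, without forcing it. Only then does the blue key come free: turn it a quarter turn anticlockwise, gently, draw it straight up out of the lock and put it in the orange key tray. Leave the lever at OFF and the other things where they are.

Things in the scene. Friction and masses are not known exactly. Their poses are not given: they have to be found in the camera images.
- interlock: Grey die-cast isolator box, 125 (x) by 190 (y) by 75 mm high, bolted down. Origin: centre of its underside; z up. On top: on a yellow plate the red lever, with a red dot at ON (towards the box's +x) and a green dot at OFF (towards +y); at the other end the key lock.
- lever_axis (a point): On the lever's vertical turning axis, at the box top. Home is a solid end stop of the spindle, 90 deg anticlockwise (seen from above) from full ON. The lever may start up to 5 deg past full ON. It is clamped on the spindle by hand: at ON and OFF alike it is off from the box's +x and +y by one unknown angle, up to 15 deg either way, so home can only be felt.
- lever_grip (a point): Point to take the red lever: 80 mm from its axis, half-way up its bar, 101 mm above the table. x along the bar, outward; z up. The bar is 16 mm wide, 26 mm high (underside 13 mm over the box top), ends 100 mm from the axis; its round hub is 48 mm wide. It drags with about 8 N at the grip and stays where it is left. Squeezing it does no harm.
- stop: The lever's end stop: an 8 mm steel pin inside the box, unseen, fixed, met by a dog on the spindle 40 mm from the lever's axis when the lever is home. More than 50 N there, that is 25 N pushed at the grip, is forcing the lever. It tells nothing of the lever's clamp angle.
- lock (a point): On the key's vertical axis, at the box top, 80 mm from the lever's axis. A steel face with a slot 10 mm wide (along the box's x) and 27 mm long (along its y), through the 6 mm cover. With the lever more than 5 deg short of its stop the key is blocked after about 40 deg of turn; fully home, it turns freely. More than 30 N between key and lock (0.25 N m of twist) is forcing it.
- key_bow (a point): Centre of the key's blue bow, a flat upright plate 30 mm wide (x), 9 thick (y), 32 high, 101 mm above the table. Below it an 8 mm round stem and, 34 to 40 mm under this point, a cross lug 24 mm long (x) by 6 wide, held under the cover. Trapped: x along the box's x. A quarter turn anticlockwise, to a stop, brings x along the box's y (needed within 7 deg): then it lifts out, clear 20 mm up.
- key: The same key as a whole, about 50 g; origin under its lug, 40 mm below the bow's centre, same axes. In the lock it has 2 mm of play up and down, 1 mm sideways and about 5 deg in turning; freed, it turns with about 0.03 N m.
- key_tray: Orange open tray, 170 (x) by 140 (y) by 28 mm high, walls and floor 4 mm, fixed. Origin: centre of its underside; z up.
- gonio_head: Bystander: steel and brass goniometer head, 42 mm round, 54 mm high. Origin: centre of its underside.
- vial: Bystander: small amber vial, 26 mm round, 50 mm high. Origin: centre of its underside.
- driver: Bystander: yellow screwdriver, 160 mm long, lying on the table along its x. Origin: under its middle.
Not all that is in view belongs to the job. Of the things that look like the key_tray, take the one that is farthest from the robot's base at the start.

How it is judged (in metres and radians):
On the way, in this order (a step that is already met when the one before it is completed fails the run):
1. the lever is swung over to OFF (angle between the x axis of lever_grip and the y axis of interlock, either way round below 0.4 rad), for 0.2 s.
2. the key, still in its lock, is turned in line with the slot (angle between the x axis of key_bow and the y axis of interlock, either way round below 0.2 rad and z of key_bow in the frame of interlock below 0.112 m and y of key_bow in the frame of interlock between -0.045 and -0.035 m), for 0.05 s.
At the end, for the whole second after the job is handed in: The key is at rest in the tray (bow centre within the tray's outline and lower than 50 mm), the lever still points to OFF (bar within 27 deg of the box's y axis, which allows for its clamp angle and the bolt's play) (x of key_bow in the frame of key_tray between -0.085 and 0.085 m and y of key_bow in the frame of key_tray between -0.07 and 0.07 m and height (world z) of key_bow below 0.05 m and linear speed of key below 0.03 m/s and angle between the x axis of lever_grip and the y axis of interlock, either way round below 0.47 rad); the robot touches nothing.
It fails at once if the lever forced: driven into its end stop with more than 50 N at the stop (contact force between stop and anything else above 50 N).
It fails at once if the key forced in its lock: more than 30 N between them (contact force between key and interlock above 30 N).
It fails at once if a bystander shoved by more than 15 mm (distance of any of gonio_head, vial, driver from where it was at the start of the episode above 0.015 m).
It also fails if it takes over 72 s, if anything falls off the work surface, if the arm or the gripper's body presses on something with over 40 N, if the wrist force passes 120 N, or if a joint passes its speed limit or range.

## Working session

There is one attempt and no reset: what is moved stays moved. The work goes in short steps, Python scripts to look and compute and a tool call to move; the robot and the scene stay as the last step left them, time stands still between calls to the robot, and variables do not carry over. Pictures are saved under pics/ and viewed, at most 10 in all, crops included, and the job is handed in when it is done.

Besides the shell and the picture viewer there is one more tool, called after "Request:" by a JSON object that holds its "method" and its "body", one argument or row to a line. servo_tool: Moves the arm, as the interface text tells. Its arguments: {"type":"object","properties":{"targets":{"type":"array"},"gripper":{"type":"number"}},"required":["targets"]}

```bash
mkdir -p pics; ls; python3 - <<'E'
from rig import bot, viewer, ticket
import cv2,numpy as np
s=bot.read_state();print({k:np.round(v,3).tolist() for k,v in s.items()},bot.grip_point_offset)
for n in ("top","side"):
    c=viewer.capture(n);cv2.imwrite(f"pics/{n}0.png",c["color"][:,:,::-1]);np.savez(f"{n}cal.npz",K=c["camera_matrix"],R=c["R"],t=c["t"])
    print(c["camera_matrix"].tolist(),(-c["R"].T@c["t"]).round(3))
E
```

```text
pics
{'time_s': 0.0, 'joint_positions': [-76.575, 30.279, 82.156, -0.001, 67.688, -10.226], 'qvel': [0.058, -0.021, -0.008, 0.045, 0.04, -0.049], 'tau': [0.001, -44.003, -17.659, 0.063, 0.058, -0.0], 'position': [0.251, -0.572, 0.222], 'tcp_rot': [[0.916, 0.401, -0.001], [0.401, -0.916, 0.002], [0.0, -0.002, -1.0]], 'force': [1.167, -0.488, -0.139], 'moment': [-0.032, 0.011, 0.03], 'grasp_force': 0.0, 'opening': 1.002} 0.0187
[[466.2751455843464, 0.0, 319.24208424584907], [0.0, 466.2751455843464, 232.85362293675846], [0.0, 0.0, 1.0]] [0.362 0.039 1.138]
[[531.4147092922339, 0.0, 321.13528632298176], [0.0, 531.4147092922339, 243.42204975887506], [0.0, 0.0, 1.0]] [ 0.44  -0.658  0.947]
```

View pics/top0.png

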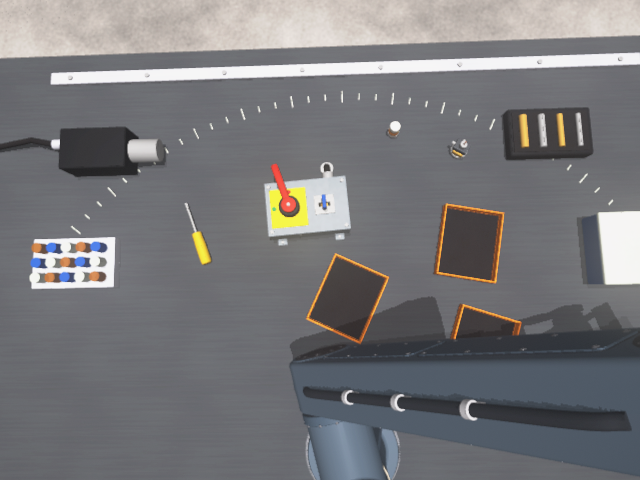

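View pics/side0.png

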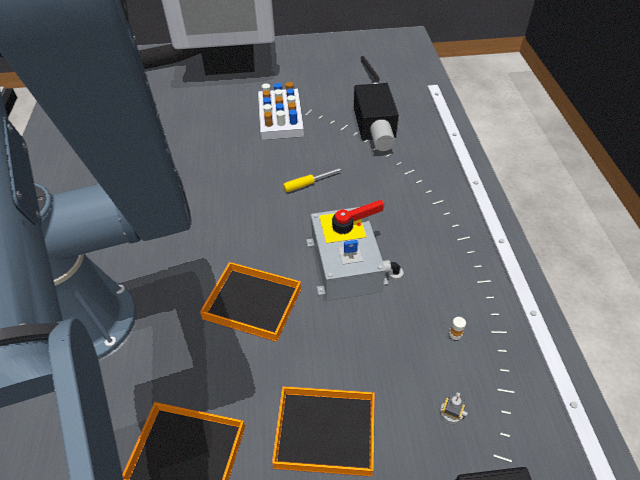

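Top view (up is +x, left is +y): the box is at about (307,207), with the red lever hub at (289,205) and its tip at (276,167). The blue key is at (324,203). The trays are at (470,243), (347,298) and (487,325). Vial, goniometer head and driver are all well clear.

```bash
cat > h.py <<'E'
import numpy as np,cv2
from rig import bot,viewer,ticket
def cal(n): d=np.load(f"{n}cal.npz");return d["K"],d["R"],d["t"]
def px2w(n,uv,z):
    K,R,t=cal(n);c=-R.T@t
    d=R.T@np.linalg.inv(K)@np.array([uv[0],uv[1],1.]);return c+d*(z-c[2])/d[2]
def w2px(n,X):
    K,R,t=cal(n);p=K@(R@np.array(X)+t);return p[:2]/p[2]
E
python3 - <<'E'
from h import *
im=cv2.imread("pics/top0.png");c=cv2.resize(im[150:260,250:370],None,fx=5,fy=5,interpolation=cv2.INTER_CUBIC);cv2.imwrite("pics/crop0.png",c)
im2=cv2.imread("pics/side0.png");c=cv2.resize(im2[190:310,300:410],None,fx=5,fy=5,interpolation=cv2.INTER_CUBIC);cv2.imwrite("pics/crop1.png",c)
h=cv2.cvtColor(im,cv2.COLOR_BGR2HSV)
for t,uv in dict(A=(470,243),B=(347,298),C=(487,335)).items(): print(t,px2w("top",uv,.02).round(3))
m=cv2.inRange(h,(5,150,120),(20,255,255));n,l,st,ce=cv2.connectedComponentsWithStats(m)
for i in range(1,n):
    if st[i,4]>100:
        r=cv2.minAreaRect(np.argwhere(l==i)[:,::-1].astype(np.float32));print("tray",[px2w("top",p,.028).round(3).tolist() for p in [r[0],*cv2.boxPoints(r)]])
E
```

```text
A [ 0.474 -0.293  0.02 ]
B [0.35  0.004 0.02 ]
C [ 0.258 -0.319  0.02 ]
tray [[0.473, -0.29, 0.028], [0.4, -0.202, 0.028], [0.572, -0.234, 0.028], [0.547, -0.38, 0.028], [0.378, -0.345, 0.028]]
tray [[0.35, 0.003, 0.028], [0.304, 0.104, 0.028], [0.458, 0.03, 0.028], [0.397, -0.098, 0.028], [0.245, -0.023, 0.028]]
tray [[0.273, -0.316, 0.028], [0.255, -0.232, 0.028], [0.333, -0.259, 0.028], [0.29, -0.399, 0.028], [0.213, -0.371, 0.028]]
```

View pics/crop0.png

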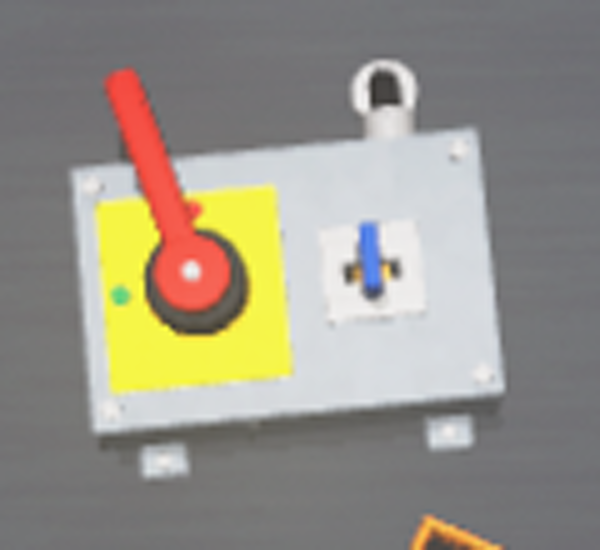

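View pics/crop1.png

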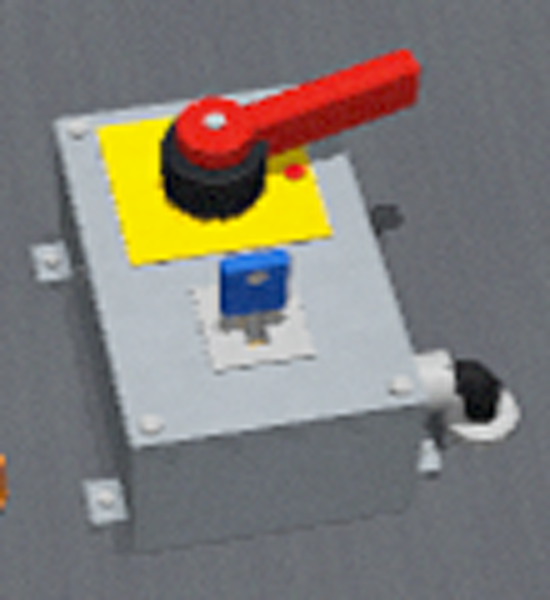

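Crop 0: box top corners at about (72,170), (475,130), (503,390) and (95,430), hub dot at (191,270), lever tip at (122,75), blue bow centre at about (370,255). Crop 1 agrees: the lever is at ON and the key is trapped with its bow along box x. Next I'll compute positions.

```bash
python3 - <<'E'
from h import *
f=lambda p:((p[0]+.5)/5-.5+250,(p[1]+.5)/5-.5+150)
P=[px2w("top",f(p),.075)[:2] for p in [(72,170),(475,130),(503,390),(95,430)]]
print(np.round(P,4).tolist(),[np.linalg.norm(P[i]-P[i-1]).round(4) for i in range(4)])
c=np.mean(P,0);y=(P[0]-P[1]+P[3]-P[2]);y/=np.linalg.norm(y);x=np.array([y[1],-y[0]])
print("box c",c.round(4),"yaw",np.degrees(np.arctan2(x[1],x[0])).round(2))
print("axis",(c+.04*y).round(4),"lock",(c-.04*y).round(4))
hub=px2w("top",f((191,270)),.116)[:2];tip=px2w("top",f((122,72)),.114)[:2];d=tip-hub
print("hub",hub.round(4),"tip",tip.round(4),np.linalg.norm(d),"lever ang",np.degrees(np.arctan2(d[1],d[0])))
a=px2w("top",f((370,222)),.117)[:2];b=px2w("top",f((372,290)),.117)[:2];print("bow",a.round(4),b.round(4),((a+b)/2).round(4))
g=lambda p:((p[0]+.5)/5-.5+300,(p[1]+.5)/5-.5+190)
print("side hub",px2w("side",g((214,121)),.116).round(4),"bow top mid",px2w("side",g((253,257)),.117).round(4))
print("side corners",[px2w("side",g(p),.075)[:2].round(4).tolist() for p in [(57,120),(345,155),(425,400),(135,445)]])
E
```

```text
[[0.6204, 0.1918], [0.634, 0.0029], [0.5112, -0.0063], [0.4975, 0.182]] [np.float64(0.1233), np.float64(0.1894), np.float64(0.1232), np.float64(0.1889)]
box c [0.5658 0.0926] yaw 4.13
axis [0.5629 0.1325] lock [0.5686 0.0527]
hub [0.5632 0.1329] tip [0.6557 0.1631] 0.09729582454089489 lever ang 18.109652427852044
bow [0.5826 0.0524] [0.5517 0.0522] [0.5672 0.0523]
side hub [0.5621 0.1363 0.116 ] bow top mid [0.5674 0.0558 0.117 ]
side corners [[0.4972, 0.185], [0.6237, 0.1472], [0.6332, 0.0052], [0.5109, -0.0034]]
```

```bash
cat > p.py <<'E'
# commanded pose tracker: python3 p.py X Y Z YAW -> offset/dr from stored pose, and store rounded result with 'set'
import sys,json,os,numpy as np
F="cmd.json"
def load(): return json.load(open(F)) if os.path.exists(F) else [0.251,-0.572,0.223,23.65]
def rel(X,Y,Z,W,c=None):
    c=c or load();a=np.radians(c[3]);dx,dy=X-c[0],Y-c[1]
    return [round(np.cos(a)*dx+np.sin(a)*dy,4),round(np.sin(a)*dx-np.cos(a)*dy,4),round(c[2]-Z,4)],round(-(W-c[3]),2)
def did(off,rz):
    c=load();a=np.radians(c[3]);n=[c[0]+np.cos(a)*off[0]+np.sin(a)*off[1],c[1]+np.sin(a)*off[0]-np.cos(a)*off[1],c[2]-off[2],c[3]-rz]
    json.dump(n,open(F,"w"));return n
AX=np.array([.563,.133])
def arc(th,d,r=.08):
    t=np.radians(th);return AX+r*np.array([np.cos(t),np.sin(t)])+d*np.array([np.sin(t),-np.cos(t)])
E
python3 -c "
from p import *
print(rel(*arc(18.1,.038),.223,18.1))"
```

```text
([np.float64(0.6446), np.float64(-0.4751), 0.0], 5.55)
```

Request:
{"method": "servo_tool", "body": {
  "targets": [
    {"offset": [0.645,-0.475,0],"dr": [0,0,5.55]},
    {"offset": [0.645,-0.475,0],"dr": [0,0,5.55]},
    {"offset": [0.645,-0.475,0],"dr": [0,0,5.55]},
    {"offset": [0.645,-0.475,0],"dr": [0,0,5.55]},
    {"offset": [0.645,-0.475,0],"dr": [0,0,5.55]},
    {"offset": [0.645,-0.475,0],"dr": [0,0,5.55]},
    {"offset": [0.645,-0.475,0],"dr": [0,0,5.55]},
    {"offset": [0.645,-0.475,0],"dr": [0,0,5.55]},
    {"offset": [0.645,-0.475,0],"dr": [0,0,5.55]},
    {"offset": [0.645,-0.475,0],"dr": [0,0,5.55]},
    {"offset": [0.645,-0.475,0],"dr": [0,0,5.55]},
    {"offset": [0.645,-0.475,0],"dr": [0,0,5.55]},
    {"offset": [0.645,-0.475,0],"dr": [0,0,5.55]},
    {"offset": [0.645,-0.475,0],"dr": [0,0,5.55]},
    {"offset": [0.645,-0.475,0],"dr": [0,0,5.55]},
    {"offset": [0.645,-0.475,0],"dr": [0,0,5.55]},
    {"offset": [0.645,-0.475,0],"dr": [0,0,5.55]},
    {"offset": [0.645,-0.475,0],"dr": [0,0,5.55]},
    {"offset": [0.645,-0.475,0],"dr": [0,0,5.55]},
    {"offset": [0.645,-0.475,0],"dr": [0,0,5.55]}
  ],
  "gripper": 1
}}

```text
time_s: 1.77
position: [0.6533, 0.1273, 0.222]
tcp_rot: [[0.949, 0.315, 0.003], [0.315, -0.949, 0.003], [0.003, -0.002, -1.0]]
force: [0.2, 0.4, -0.0]
opening: 0.003
grasp_force: 0.0
```

Request:
{"method": "servo_tool", "body": {
  "targets": [
    {"offset": [0,0,0],"dr": [0,0,0]},
    {"offset": [0,0,0],"dr": [0,0,0]},
    {"offset": [0,0,0],"dr": [0,0,0]},
    {"offset": [0,0,0.03],"dr": [0,0,0]},
    {"offset": [0,0,0.06],"dr": [0,0,0]},
    {"offset": [0,0,0.09],"dr": [0,0,0]}
  ]
}}

```text
time_s: 2.27
position: [0.6508, 0.119, 0.1327]
tcp_rot: [[0.951, 0.308, 0.001], [0.308, -0.951, -0.0], [0.001, 0.001, -1.0]]
force: [0.2, 0.4, -0.6]
opening: 0.003
grasp_force: 0.0
```

```bash
python3 -c "
from p import *
print(did([.645,-.475,0],5.55));print(did([0,0,.09],0))
from h import *
c=viewer.capture('top');cv2.imwrite('pics/t1.png',c['color'][:,:,::-1])
c=viewer.capture('side');cv2.imwrite('pics/s1.png',c['color'][:,:,::-1]);print(bot.read_state()['position'])"
```

```text
[np.float64(0.6512828268641704), np.float64(0.12184699935766008), 0.223, 18.099999999999998]
[np.float64(0.6512828268641704), np.float64(0.12184699935766008), 0.133, 18.099999999999998]
[0.64593145 0.11899752 0.12751929]
```

View pics/s1.png

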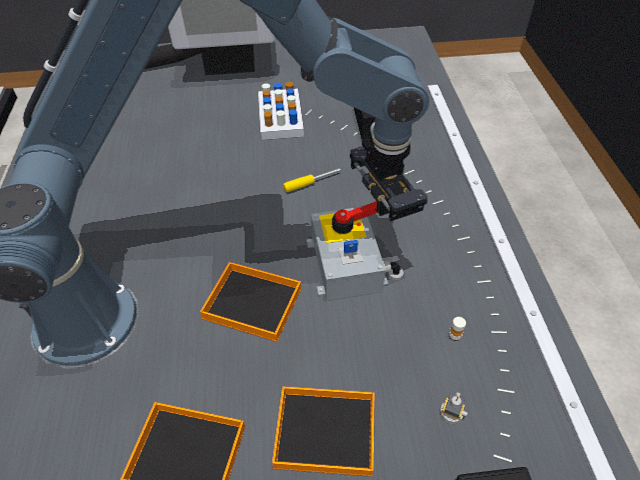

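Side view: the closed gripper is above the bar's outer end, on the clockwise (+x) side at about (390,195). The arm is still settling, so I'll go down slowly.

Request:
{"method": "servo_tool", "body": {
  "targets": [
    {"offset": [0,0,0.005],"dr": [0,0,0]},
    {"offset": [0,0,0.015],"dr": [0,0,0]},
    {"offset": [0,0,0.025],"dr": [0,0,0]},
    {"offset": [0,0,0.035],"dr": [0,0,0]},
    {"offset": [0,0,0.042],"dr": [0,0,0]},
    {"offset": [0,0,0.046],"dr": [0,0,0]},
    {"offset": [0,0,0.046],"dr": [0,0,0]},
    {"offset": [0,0,0.046],"dr": [0,0,0]},
    {"offset": [0,0,0.046],"dr": [0,0,0]}
  ]
}}

```text
time_s: 3.12
position: [0.6514, 0.1215, 0.0869]
tcp_rot: [[0.95, 0.311, 0.001], [0.311, -0.95, 0.0], [0.001, 0.0, -1.0]]
force: [0.0, 0.3, 0.3]
opening: 0.005
grasp_force: 0.0
```

```bash
python3 -c "
from p import *
print(did([0,0,.046],0))
c=load()
for th in [18.1,20,25,30,35,40,45,50,55,60,65,70,75,80]:
  print(th,*rel(*arc(th,.024),.087,th))"
```

```text
[np.float64(0.6512828268641704), np.float64(0.12184699935766008), 0.08700000000000001, 18.099999999999998]
18.1 [np.float64(-0.0004), np.float64(-0.014), 0.0] -0.0
20 [np.float64(0.0003), np.float64(-0.0167), 0.0] -1.9
25 [np.float64(0.0019), np.float64(-0.0238), 0.0] -6.9
30 [np.float64(0.0028), np.float64(-0.031), 0.0] -11.9
35 [np.float64(0.0031), np.float64(-0.0383), 0.0] -16.9
40 [np.float64(0.0027), np.float64(-0.0456), 0.0] -21.9
45 [np.float64(0.0018), np.float64(-0.0528), 0.0] -26.9
50 [np.float64(0.0002), np.float64(-0.0599), 0.0] -31.9
55 [np.float64(-0.0021), np.float64(-0.0669), 0.0] -36.9
60 [np.float64(-0.0049), np.float64(-0.0736), 0.0] -41.9
65 [np.float64(-0.0083), np.float64(-0.08), 0.0] -46.9
70 [np.float64(-0.0122), np.float64(-0.0862), 0.0] -51.9
75 [np.float64(-0.0167), np.float64(-0.0919), 0.0] -56.9
80 [np.float64(-0.0216), np.float64(-0.0973), 0.0] -61.9
```

Request:
{"method": "servo_tool", "body": {
  "targets": [
    {"offset": [0,-0.007,0],"dr": [0,0,0]},
    {"offset": [0,-0.014,0],"dr": [0,0,0]},
    {"offset": [0.0003,-0.0167,0],"dr": [0,0,-1.9]},
    {"offset": [0.0019,-0.0238,0],"dr": [0,0,-6.9]},
    {"offset": [0.0028,-0.031,0],"dr": [0,0,-11.9]},
    {"offset": [0.0031,-0.0383,0],"dr": [0,0,-16.9]},
    {"offset": [0.0027,-0.0456,0],"dr": [0,0,-21.9]},
    {"offset": [0.0018,-0.0528,0],"dr": [0,0,-26.9]},
    {"offset": [0.0018,-0.0528,0],"dr": [0,0,-26.9]}
  ]
}}

```text
time_s: 3.87
position: [0.636, 0.1716, 0.0869]
tcp_rot: [[0.703, 0.711, 0.0], [0.711, -0.703, -0.003], [-0.002, 0.003, -1.0]]
force: [0.4, -3.3, 0.2]
opening: 0.003
grasp_force: 1.5
```

```bash
python3 -c "
from p import *
print(did([.0018,-.0528,0],-26.9))
for th in [50,55,60,65,70,75,80,85,88,91,93,95]:
  print(th,*rel(*arc(th,.024),.087,th))"
```

```text
[np.float64(0.6365900396965978), np.float64(0.17259344756094236), 0.08700000000000001, 45.0]
50 [np.float64(0.0018), np.float64(-0.0071), 0.0] -5.0
55 [np.float64(0.0029), np.float64(-0.0143), 0.0] -10.0
60 [np.float64(0.0035), np.float64(-0.0216), 0.0] -15.0
65 [np.float64(0.0034), np.float64(-0.0288), 0.0] -20.0
70 [np.float64(0.0026), np.float64(-0.0361), 0.0] -25.0
75 [np.float64(0.0012), np.float64(-0.0433), 0.0] -30.0
80 [np.float64(-0.0007), np.float64(-0.0503), 0.0] -35.0
85 [np.float64(-0.0033), np.float64(-0.0571), 0.0] -40.0
88 [np.float64(-0.0052), np.float64(-0.061), 0.0] -43.0
91 [np.float64(-0.0072), np.float64(-0.0649), 0.0] -46.0
93 [np.float64(-0.0087), np.float64(-0.0674), 0.0] -48.0
95 [np.float64(-0.0102), np.float64(-0.0699), 0.0] -50.0
```

Request:
{"method": "servo_tool", "body": {
  "targets": [
    {"offset": [0.0018,-0.0071,0],"dr": [0,0,-5]},
    {"offset": [0.0029,-0.0143,0],"dr": [0,0,-10]},
    {"offset": [0.0035,-0.0216,0],"dr": [0,0,-15]},
    {"offset": [0.0034,-0.0288,0],"dr": [0,0,-20]},
    {"offset": [0.0026,-0.0361,0],"dr": [0,0,-25]},
    {"offset": [0.0012,-0.0433,0],"dr": [0,0,-30]},
    {"offset": [-0.0007,-0.0503,0],"dr": [0,0,-35]},
    {"offset": [-0.0033,-0.0571,0],"dr": [0,0,-40]},
    {"offset": [-0.0052,-0.061,0],"dr": [0,0,-43]},
    {"offset": [-0.0072,-0.0649,0],"dr": [0,0,-46]},
    {"offset": [-0.0087,-0.0674,0],"dr": [0,0,-48]},
    {"offset": [-0.0102,-0.0699,0],"dr": [0,0,-50]}
  ]
}}

```text
time_s: 4.87
position: [0.5837, 0.2143, 0.0878]
tcp_rot: [[-0.09, 0.996, 0.01], [0.996, 0.09, -0.001], [-0.001, 0.01, -1.0]]
force: [6.9, -3.5, -2.1]
opening: 0.005
grasp_force: 2.9
```

```bash
python3 -c "
from p import *
print(did([-.0102,-.0699,0],-50))
for th in [96,97,98,99,100,101,102,103,104,105,106,107,108,109,110]:
  print(th,*rel(*arc(th,.024),.087,th))
from h import *
c=viewer.capture('top');cv2.imwrite('pics/t2.png',c['color'][100:300,200:440,::-1]);s=bot.read_state();print(s['position'],s['force'])"
```

```text
[np.float64(0.5799507865235554), np.float64(0.21480772239777923), 0.08700000000000001, 95.0]
96 [np.float64(0.0004), np.float64(-0.0014), 0.0] -1.0
97 [np.float64(0.0008), np.float64(-0.0028), 0.0] -2.0
98 [np.float64(0.0011), np.float64(-0.0042), 0.0] -3.0
99 [np.float64(0.0015), np.float64(-0.0057), 0.0] -4.0
100 [np.float64(0.0018), np.float64(-0.0071), 0.0] -5.0
101 [np.float64(0.0021), np.float64(-0.0085), 0.0] -6.0
102 [np.float64(0.0023), np.float64(-0.0099), 0.0] -7.0
103 [np.float64(0.0025), np.float64(-0.0114), 0.0] -8.0
104 [np.float64(0.0028), np.float64(-0.0128), 0.0] -9.0
105 [np.float64(0.0029), np.float64(-0.0143), 0.0] -10.0
106 [np.float64(0.0031), np.float64(-0.0157), 0.0] -11.0
107 [np.float64(0.0032), np.float64(-0.0172), 0.0] -12.0
108 [np.float64(0.0033), np.float64(-0.0186), 0.0] -13.0
109 [np.float64(0.0034), np.float64(-0.0201), 0.0] -14.0
110 [np.float64(0.0035), np.float64(-0.0215), 0.0] -15.0
[0.58294122 0.21441476 0.08774879] [ 5.44975098 -3.08582263 -1.96732894]
```

View pics/t2.png

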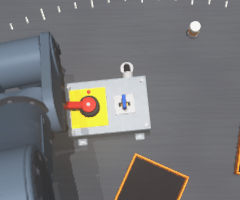

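The lever now points left (about 93°), with the hub at (88,104) in the crop. The push force is about 6 N, lagging 3 mm, so the arm's stiffness is around 2 N/mm. I'll continue slowly.

Request:
{"method": "servo_tool", "body": {
  "targets": [
    {"offset": [0.0004,-0.0014,0],"dr": [0,0,-1]},
    {"offset": [0.0008,-0.0028,0],"dr": [0,0,-2]},
    {"offset": [0.0011,-0.0042,0],"dr": [0,0,-3]},
    {"offset": [0.0015,-0.0057,0],"dr": [0,0,-4]},
    {"offset": [0.0018,-0.0071,0],"dr": [0,0,-5]},
    {"offset": [0.0021,-0.0085,0],"dr": [0,0,-6]},
    {"offset": [0.0023,-0.0099,0],"dr": [0,0,-7]},
    {"offset": [0.0023,-0.0099,0],"dr": [0,0,-7]}
  ]
}}

```text
time_s: 5.58
position: [0.5737, 0.2162, 0.0878]
tcp_rot: [[-0.209, 0.978, 0.01], [0.978, 0.209, 0.0], [-0.002, 0.01, -1.0]]
force: [5.0, -1.6, -1.5]
opening: 0.005
grasp_force: 2.6
```

Request:
{"method": "servo_tool", "body": {
  "targets": [
    {"offset": [0.0004,-0.0014,0],"dr": [0,0,-1]},
    {"offset": [0.0007,-0.0028,0],"dr": [0,0,-2]},
    {"offset": [0.0007,-0.0028,0],"dr": [0,0,-2]}
  ]
}}

```text
time_s: 5.83
position: [0.571, 0.2166, 0.0879]
tcp_rot: [[-0.243, 0.97, 0.01], [0.97, 0.243, 0.001], [-0.002, 0.01, -1.0]]
force: [7.1, -1.2, -2.0]
opening: 0.006
grasp_force: 2.6
```

Request:
{"method": "servo_tool", "body": {
  "targets": [
    {"offset": [0.0003,-0.0014,0],"dr": [0,0,-1]},
    {"offset": [0.0003,-0.0014,0],"dr": [0,0,-1]}
  ]
}}

```text
time_s: 6.0
position: [0.5696, 0.2167, 0.0879]
tcp_rot: [[-0.26, 0.966, 0.01], [0.966, 0.26, 0.001], [-0.002, 0.01, -1.0]]
force: [6.5, -0.6, -1.4]
opening: 0.006
grasp_force: 2.7
```

Request:
{"method": "servo_tool", "body": {
  "targets": [
    {"offset": [0.0002,-0.0014,0],"dr": [0,0,-1]},
    {"offset": [0.0002,-0.0014,0],"dr": [0,0,-1]},
    {"offset": [0.0002,-0.0014,0],"dr": [0,0,-1]}
  ]
}}

```text
time_s: 6.25
position: [0.5682, 0.2168, 0.0879]
tcp_rot: [[-0.276, 0.961, 0.01], [0.961, 0.276, 0.002], [-0.001, 0.01, -1.0]]
force: [6.0, -0.1, -2.6]
opening: 0.005
grasp_force: 2.7
```

Request:
{"method": "servo_tool", "body": {
  "targets": [
    {"offset": [0.0002,-0.0014,0],"dr": [0,0,-1]},
    {"offset": [0.0002,-0.0014,0],"dr": [0,0,-1]},
    {"offset": [0.0002,-0.0014,0],"dr": [0,0,-1]}
  ]
}}

```text
time_s: 6.5
position: [0.5669, 0.2168, 0.0879]
tcp_rot: [[-0.293, 0.956, 0.01], [0.956, 0.293, 0.002], [-0.001, 0.011, -1.0]]
force: [6.1, 0.3, -2.9]
opening: 0.003
grasp_force: 2.8
```

Request:
{"method": "servo_tool", "body": {
  "targets": [
    {"offset": [0.0002,-0.0014,0],"dr": [0,0,-1]},
    {"offset": [0.0002,-0.0014,0],"dr": [0,0,-1]},
    {"offset": [0.0002,-0.0014,0],"dr": [0,0,-1]}
  ]
}}

```text
time_s: 6.75
position: [0.5654, 0.2168, 0.0879]
tcp_rot: [[-0.309, 0.951, 0.01], [0.951, 0.309, 0.002], [-0.001, 0.011, -1.0]]
force: [5.8, 2.0, -2.0]
opening: 0.005
grasp_force: 2.8
```

Request:
{"method": "servo_tool", "body": {
  "targets": [
    {"offset": [0.0002,-0.0014,0],"dr": [0,0,-1]},
    {"offset": [0.0002,-0.0014,0],"dr": [0,0,-1]},
    {"offset": [0.0002,-0.0014,0],"dr": [0,0,-1]}
  ]
}}

```text
time_s: 7.0
position: [0.564, 0.2168, 0.0879]
tcp_rot: [[-0.325, 0.946, 0.01], [0.946, 0.325, 0.003], [-0.001, 0.011, -1.0]]
force: [5.8, 1.2, -1.9]
opening: 0.003
grasp_force: 2.8
```

Request:
{"method": "servo_tool", "body": {
  "targets": [
    {"offset": [0.0001,-0.0014,0],"dr": [0,0,-1]},
    {"offset": [0.0001,-0.0014,0],"dr": [0,0,-1]},
    {"offset": [0.0001,-0.0014,0],"dr": [0,0,-1]}
  ]
}}

```text
time_s: 7.25
position: [0.5627, 0.2167, 0.088]
tcp_rot: [[-0.342, 0.94, 0.011], [0.94, 0.342, 0.003], [-0.001, 0.011, -1.0]]
force: [6.3, 2.4, -1.8]
opening: 0.007
grasp_force: 2.9
```

Request:
{"method": "servo_tool", "body": {
  "targets": [
    {"offset": [0.0001,-0.0014,0],"dr": [0,0,-1]},
    {"offset": [0.0001,-0.0014,0],"dr": [0,0,-1]},
    {"offset": [0.0001,-0.0014,0],"dr": [0,0,-1]}
  ]
}}

```text
time_s: 7.5
position: [0.5613, 0.2166, 0.0881]
tcp_rot: [[-0.358, 0.934, 0.011], [0.934, 0.358, 0.004], [-0.0, 0.011, -1.0]]
force: [5.8, 3.1, -2.1]
opening: 0.009
grasp_force: 2.9
```

Request:
{"method": "servo_tool", "body": {
  "targets": [
    {"offset": [0.0001,-0.0014,0],"dr": [0,0,-1]},
    {"offset": [0.0001,-0.0014,0],"dr": [0,0,-1]},
    {"offset": [0.0001,-0.0014,0],"dr": [0,0,-1]}
  ]
}}

```text
time_s: 7.75
position: [0.56, 0.2165, 0.0881]
tcp_rot: [[-0.374, 0.927, 0.011], [0.927, 0.374, 0.004], [-0.0, 0.012, -1.0]]
force: [5.0, 4.9, -0.9]
opening: 0.007
grasp_force: 3.0
```

Request:
{"method": "servo_tool", "body": {
  "targets": [
    {"offset": [0.0001,-0.0014,0],"dr": [0,0,-1]},
    {"offset": [0.0001,-0.0014,0],"dr": [0,0,-1]},
    {"offset": [0.0001,-0.0014,0],"dr": [0,0,-1]}
  ]
}}

```text
time_s: 8.0
position: [0.5587, 0.2162, 0.0882]
tcp_rot: [[-0.39, 0.921, 0.011], [0.921, 0.39, 0.004], [-0.0, 0.012, -1.0]]
force: [6.2, 5.0, -1.4]
opening: 0.004
grasp_force: 3.1
```

Request:
{"method": "servo_tool", "body": {
  "targets": [
    {"offset": [0.0001,-0.0014,0],"dr": [0,0,-1]},
    {"offset": [0.0001,-0.0014,0],"dr": [0,0,-1]},
    {"offset": [0.0001,-0.0014,0],"dr": [0,0,-1]}
  ]
}}

```text
time_s: 8.25
position: [0.5573, 0.216, 0.0883]
tcp_rot: [[-0.406, 0.914, 0.011], [0.914, 0.406, 0.005], [-0.0, 0.012, -1.0]]
force: [5.2, 4.7, -0.3]
opening: 0.001
grasp_force: 3.1
```

Request:
{"method": "servo_tool", "body": {
  "targets": [
    {"offset": [0,-0.0014,0],"dr": [0,0,1]},
    {"offset": [0,-0.0014,0],"dr": [0,0,1]},
    {"offset": [0,-0.0014,0],"dr": [0,0,1]}
  ]
}}

```text
time_s: 8.5
position: [0.5561, 0.2155, 0.0883]
tcp_rot: [[-0.39, 0.921, 0.011], [0.921, 0.39, 0.005], [0.0, 0.012, -1.0]]
force: [4.9, 6.1, 0.0]
opening: 0.007
grasp_force: 3.2
```

Request:
{"method": "servo_tool", "body": {
  "targets": [
    {"offset": [0,-0.0012,0],"dr": [0,0,0]},
    {"offset": [0,-0.0012,0],"dr": [0,0,0]},
    {"offset": [0,-0.0012,0],"dr": [0,0,0]}
  ]
}}

```text
time_s: 8.75
position: [0.555, 0.2151, 0.0884]
tcp_rot: [[-0.39, 0.921, 0.011], [0.921, 0.39, 0.005], [0.0, 0.012, -1.0]]
force: [5.1, 5.8, -0.9]
opening: 0.004
grasp_force: 3.2
```

```bash
python3 -c "
from h import *
c=viewer.capture('top');im=c['color'][150:260,230:350,::-1];cv2.imwrite('pics/t3.png',cv2.resize(im,None,fx=5,fy=5,interpolation=cv2.INTER_CUBIC));s=bot.read_state();print(s['position'],s['force'])"
```

```text
[0.55498512 0.21504824 0.08831356] [ 5.24415431  6.2114674  -0.32692417]
```

View pics/t3.png

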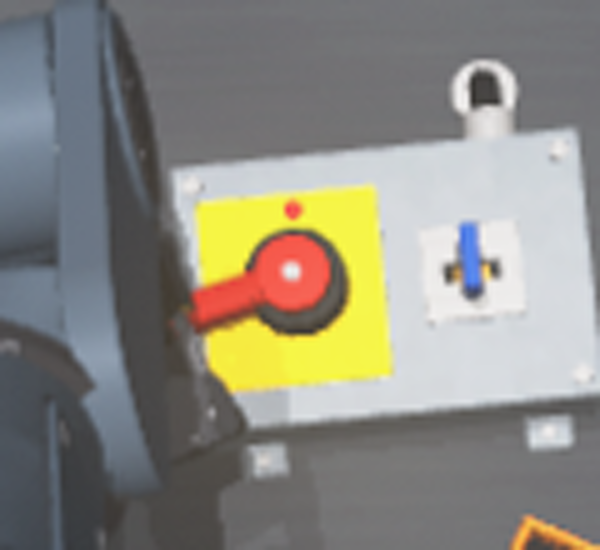

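Hub at (291,270) and bar end at (193,310): the lever is about 110°, close to the expected home. The force is still only the drag, so I'll continue in 1 mm steps.

Request:
{"method": "servo_tool", "body": {
  "targets": [
    {"offset": [0,-0.0012,0],"dr": [0,0,0]},
    {"offset": [0,-0.0012,0],"dr": [0,0,0]},
    {"offset": [0,-0.0012,0],"dr": [0,0,0]}
  ]
}}

```text
time_s: 9.05
position: [0.5545, 0.2149, 0.0884]
tcp_rot: [[-0.39, 0.921, 0.012], [0.921, 0.39, 0.006], [0.0, 0.014, -1.0]]
force: [5.6, 6.0, -0.8]
opening: 0.006
grasp_force: 3.7
```

Request:
{"method": "servo_tool", "body": {
  "targets": [
    {"offset": [0,-0.0012,0],"dr": [0,0,0]},
    {"offset": [0,-0.0012,0],"dr": [0,0,0]},
    {"offset": [0,-0.0012,0],"dr": [0,0,0]}
  ]
}}

```text
time_s: 9.3
position: [0.5543, 0.2148, 0.0886]
tcp_rot: [[-0.389, 0.921, 0.014], [0.921, 0.389, 0.006], [0.0, 0.016, -1.0]]
force: [7.4, 7.7, -1.8]
opening: 0.003
grasp_force: 4.3
```

Request:
{"method": "servo_tool", "body": {
  "targets": [
    {"offset": [0,-0.0012,0],"dr": [0,0,0]},
    {"offset": [0,-0.0012,0],"dr": [0,0,0]},
    {"offset": [0,-0.0012,0],"dr": [0,0,0]}
  ]
}}

```text
time_s: 9.55
position: [0.5541, 0.2146, 0.0887]
tcp_rot: [[-0.389, 0.921, 0.016], [0.921, 0.389, 0.007], [0.0, 0.018, -1.0]]
force: [7.7, 9.1, -2.2]
opening: 0.004
grasp_force: 4.9
```

The bar has stopped following: 0.3 mm of motion per 1.2 mm step, with the force rising. That is the end stop. I'll give one more gentle step, then back off and up.

Request:
{"method": "servo_tool", "body": {
  "targets": [
    {"offset": [0,-0.0012,0],"dr": [0,0,0]},
    {"offset": [0,-0.0012,0],"dr": [0,0,0]},
    {"offset": [0,-0.0012,0],"dr": [0,0,0]}
  ]
}}

```text
time_s: 9.8
position: [0.5539, 0.2144, 0.0889]
tcp_rot: [[-0.389, 0.921, 0.018], [0.921, 0.389, 0.008], [-0.0, 0.02, -1.0]]
force: [10.1, 9.2, -4.1]
opening: 0.005
grasp_force: 5.5
```

Request:
{"method": "servo_tool", "body": {
  "targets": [
    {"offset": [0,0.01,0],"dr": [0,0,0]},
    {"offset": [0,0.02,0],"dr": [0,0,0]},
    {"offset": [0,0.025,0],"dr": [0,0,0]},
    {"offset": [0,0.025,-0.02],"dr": [0,0,0]},
    {"offset": [0,0.025,-0.05],"dr": [0,0,0]},
    {"offset": [0,0.025,-0.08],"dr": [0,0,0]},
    {"offset": [0,0.025,-0.1],"dr": [0,0,0]},
    {"offset": [0,0.025,-0.1],"dr": [0,0,0]},
    {"offset": [0,0.025,-0.1],"dr": [0,0,0]},
    {"offset": [0,0.025,-0.1],"dr": [0,0,0]}
  ],
  "gripper": -0.2
}}

```text
time_s: 10.63
position: [0.5681, 0.2199, 0.1859]
tcp_rot: [[-0.391, 0.92, -0.002], [0.92, 0.391, -0.0], [0.0, -0.002, -1.0]]
force: [0.6, -0.1, 0.4]
opening: 0.585
grasp_force: 0.0
```

```bash
python3 -c "
from p import *
from h import *
for o,r,n in [([.0023,-.0099,0],-7,1),([.0007,-.0028,0],-2,1),([.0003,-.0014,0],-1,1),([.0002,-.0014,0],-1,4),([.0001,-.0014,0],-1,5),([0,-.0014,0],1,1),([0,-.0012,0],0,5),([0,.025,-.1],0,1)]:
  for _ in range(n): c=did(o,r)
print(c,bot.read_state()['position'])
print(rel(.568,.0525,.187,4.1))
p=[(291,270),(193,310)]
f=lambda p:((p[0]+.5)/5-.5+230,(p[1]+.5)/5-.5+150)
d=px2w('top',f(p[1]),.114)-px2w('top',f(p[0]),.114);print(np.degrees(np.arctan2(d[1],d[0])))"
```

```text
[np.float64(0.5694755481354619), np.float64(0.22028110023648229), 0.187, 113.0] [0.56806709 0.21990312 0.18585595]
([np.float64(-0.1539), np.float64(-0.0669), 0.0], 108.9)
111.00841267913034
```

The lever is home: about 17 N at the grip, 9 N of it on the stop. Next I'll move above the key.

Request:
{"method": "servo_tool", "body": {
  "targets": [
    {"offset": [-0.1535,-0.0665,0],"dr": [0,0,110]},
    {"offset": [-0.1535,-0.0665,0],"dr": [0,0,110]},
    {"offset": [-0.1535,-0.0665,0],"dr": [0,0,110]},
    {"offset": [-0.1535,-0.0665,0],"dr": [0,0,110]},
    {"offset": [-0.1535,-0.0665,0],"dr": [0,0,110]},
    {"offset": [-0.1535,-0.0665,0],"dr": [0,0,110]},
    {"offset": [-0.1535,-0.0665,0],"dr": [0,0,110]},
    {"offset": [-0.1535,-0.0665,0],"dr": [0,0,110]},
    {"offset": [-0.1535,-0.0665,0],"dr": [0,0,110]},
    {"offset": [-0.1535,-0.0665,0],"dr": [0,0,110]},
    {"offset": [-0.1535,-0.0665,0],"dr": [0,0,110]},
    {"offset": [-0.1535,-0.0665,0],"dr": [0,0,110]},
    {"offset": [-0.1535,-0.0665,0],"dr": [0,0,110]},
    {"offset": [-0.1535,-0.0665,0],"dr": [0,0,110]},
    {"offset": [-0.1535,-0.0665,0],"dr": [0,0,110]},
    {"offset": [-0.1535,-0.0665,0],"dr": [0,0,110]},
    {"offset": [-0.1535,-0.0665,0],"dr": [0,0,110]},
    {"offset": [-0.1535,-0.0665,0],"dr": [0,0,110]},
    {"offset": [-0.1535,-0.0665,0],"dr": [0,0,110]},
    {"offset": [-0.1535,-0.0665,0],"dr": [0,0,110]}
  ]
}}

```text
time_s: 12.3
position: [0.5676, 0.0526, 0.186]
tcp_rot: [[0.999, 0.053, -0.001], [0.053, -0.999, 0.0], [-0.001, -0.0, -1.0]]
force: [-1.2, 0.1, 0.2]
opening: 0.602
grasp_force: 0.0
```

Request:
{"method": "servo_tool", "body": {
  "targets": [
    {"offset": [0,0,0.01],"dr": [0,0,0]},
    {"offset": [0,0,0.02],"dr": [0,0,0]},
    {"offset": [0,0,0.03],"dr": [0,0,0]},
    {"offset": [0,0,0.04],"dr": [0,0,0]},
    {"offset": [0,0,0.05],"dr": [0,0,0]},
    {"offset": [0,0,0.055],"dr": [0,0,0]},
    {"offset": [0,0,0.055],"dr": [0,0,0]},
    {"offset": [0,0,0.055],"dr": [0,0,0]},
    {"offset": [0,0,0.055],"dr": [0,0,0]}
  ]
}}

```text
time_s: 13.05
position: [0.5684, 0.0525, 0.1318]
tcp_rot: [[0.999, 0.052, 0.001], [0.052, -0.999, -0.0], [0.001, 0.0, -1.0]]
force: [-1.0, -0.0, 0.3]
opening: 0.599
grasp_force: 0.0
```

```bash
python3 -c "
from p import *
from h import *
did([-.1535,-.0665,0],110);print(did([0,0,.055],0))
s=bot.read_state();print(s['position'],s['force'],s['joint_positions'])
c=viewer.capture('side');im=c['color'][140:320,260:440,::-1];cv2.imwrite('pics/s4.png',cv2.resize(im,None,fx=3.3,fy=3.3,interpolation=cv2.INTER_CUBIC))
print(w2px('side',s['position'])-[260,140])"
```

```text
[np.float64(0.5682392036039781), np.float64(0.05299998518699599), 0.132, 3.0]
[0.5683835  0.05248351 0.13180386] [-0.98810028 -0.004297    0.32522807] [-5.93823745e+00  3.29766146e+01  9.48164083e+01  1.13129447e-03
  5.21608139e+01  8.10617252e+01]
[91.11633673 97.41971641]
```

View pics/s4.png

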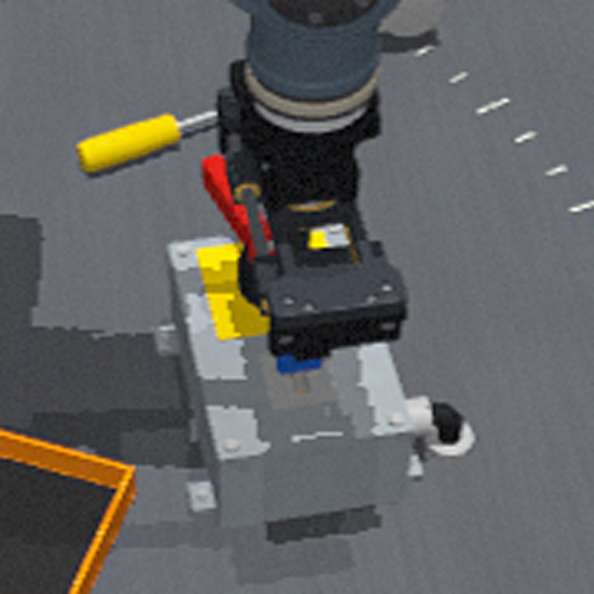

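Side view: the lever points to OFF at (225,195). The gripper is over the blue bow, visible at (300,365) just under the near finger, with x aligned. I'll go down and close.

Request:
{"method": "servo_tool", "body": {
  "targets": [
    {"offset": [0,0,0.01],"dr": [0,0,0]},
    {"offset": [0,0,0.02],"dr": [0,0,0]},
    {"offset": [0,0,0.03],"dr": [0,0,0]},
    {"offset": [0,0,0.038],"dr": [0,0,0]},
    {"offset": [0,0,0.044],"dr": [0,0,0]},
    {"offset": [0,0,0.046],"dr": [0,0,0]},
    {"offset": [0,0,0.046],"dr": [0,0,0]},
    {"offset": [0,0,0.046],"dr": [0,0,0]},
    {"offset": [0,0,0.046],"dr": [0,0,0]}
  ]
}}

```text
time_s: 13.85
position: [0.5684, 0.0525, 0.0859]
tcp_rot: [[0.999, 0.052, 0.001], [0.052, -0.999, -0.0], [0.001, 0.0, -1.0]]
force: [0.6, 0.4, 0.2]
opening: 0.594
grasp_force: 0.0
```

Request:
{"method": "servo_tool", "body": {
  "targets": [
    {"offset": [0,0,0],"dr": [0,0,0]},
    {"offset": [0,0,0],"dr": [0,0,0]},
    {"offset": [0,0,0],"dr": [0,0,0]},
    {"offset": [0,0,0],"dr": [0,0,0]}
  ],
  "gripper": 0.55
}}

```text
time_s: 14.18
position: [0.5681, 0.0525, 0.0858]
tcp_rot: [[0.999, 0.052, 0.001], [0.052, -0.999, -0.0], [0.001, 0.0, -1.0]]
force: [0.1, -0.0, -1.1]
opening: 0.38
grasp_force: 0.0
```

Request:
{"method": "servo_tool", "body": {
  "targets": [
    {"offset": [0,0,0],"dr": [0,0,0]},
    {"offset": [0,0,0],"dr": [0,0,0]},
    {"offset": [0,0,0],"dr": [0,0,0]},
    {"offset": [0,0,0],"dr": [0,0,0]},
    {"offset": [0,0,0],"dr": [0,0,0]},
    {"offset": [0,0,0],"dr": [0,0,0]}
  ],
  "gripper": 0.74
}}

```text
time_s: 14.68
position: [0.5679, 0.0525, 0.0855]
tcp_rot: [[0.999, 0.052, -0.0], [0.052, -0.999, 0.0], [-0.0, -0.0, -1.0]]
force: [0.2, -0.3, -0.0]
opening: 0.135
grasp_force: 0.0
```

```bash
python3 -c "
from p import *
from h import *
print(did([0,0,.046],0))
s=bot.read_state();print(s['position'],s['force'],s['moment'],s['opening'],s['grasp_force'])"
```

```text
[np.float64(0.5682392036039781), np.float64(0.05299998518699599), 0.08600000000000001, 3.0]
[0.56794827 0.05253171 0.085514  ] [ 0.2409231  -0.28849566 -0.04217796] [ 0.02637147 -0.01187882  0.01416159] 0.1345931063282074 0.03688184078782797
```

The key sits within an 11.7 mm gap without touching, so it is well centred. Closing.

Request:
{"method": "servo_tool", "body": {
  "targets": [
    {"offset": [0,0,0],"dr": [0,0,0]},
    {"offset": [0,0,0],"dr": [0,0,0]},
    {"offset": [0,0,0],"dr": [0,0,0]},
    {"offset": [0,0,0],"dr": [0,0,0]}
  ],
  "gripper": 1
}}

```text
time_s: 15.02
position: [0.568, 0.0522, 0.0855]
tcp_rot: [[0.999, 0.053, 0.0], [0.053, -0.999, -0.001], [0.0, 0.001, -1.0]]
force: [0.1, -2.2, 0.4]
opening: 0.104
grasp_force: 30.0
```

```bash
python3 -c "
from h import *
s=bot.read_state();print(s['position'],s['force'],s['moment'],s['opening'],s['grasp_force'])"
```

```text
[0.56802521 0.0521592  0.08554274] [ 0.13827126 -2.15333054  0.38086098] [-0.42259347  0.02932493 -0.03569059] 0.10395252786368095 29.998527925472445
```

Request:
{"method": "servo_tool", "body": {
  "targets": [
    {"offset": [0,0,0],"dr": [0,0,-2]},
    {"offset": [0,0,0],"dr": [0,0,-5]},
    {"offset": [0,0,0],"dr": [0,0,-8]},
    {"offset": [0,0,0],"dr": [0,0,-11]},
    {"offset": [0,0,0],"dr": [0,0,-14]},
    {"offset": [0,0,0],"dr": [0,0,-17]},
    {"offset": [0,0,0],"dr": [0,0,-20]},
    {"offset": [0,0,0],"dr": [0,0,-20]}
  ]
}}

```text
time_s: 15.68
position: [0.5683, 0.0519, 0.0856]
tcp_rot: [[0.92, 0.392, 0.001], [0.392, -0.92, -0.001], [0.0, 0.001, -1.0]]
force: [-0.1, -4.8, -0.8]
opening: 0.101
grasp_force: 30.0
```

```bash
python3 -c "
from h import *
s=bot.read_state();print(s['position'],s['force'],s['moment'],s['opening'],s['grasp_force'])"
```

```text
[0.56830139 0.05189236 0.0855813 ] [-0.0916614  -4.82104056 -0.80999227] [-0.62644736 -0.06857809 -0.03579479] 0.10138020406252905 29.99762582592666
```

Request:
{"method": "servo_tool", "body": {
  "targets": [
    {"offset": [-0.0006,0.0014,0],"dr": [0,0,-3]},
    {"offset": [-0.0006,0.0014,0],"dr": [0,0,-6]},
    {"offset": [-0.0006,0.0014,0],"dr": [0,0,-9]},
    {"offset": [-0.0006,0.0014,0],"dr": [0,0,-12]},
    {"offset": [-0.0006,0.0014,0],"dr": [0,0,-15]},
    {"offset": [-0.0006,0.0014,0],"dr": [0,0,-15]}
  ]
}}

```text
time_s: 16.18
position: [0.5682, 0.0515, 0.0856]
tcp_rot: [[0.789, 0.615, 0.001], [0.615, -0.789, 0.001], [0.001, -0.0, -1.0]]
force: [-0.4, 0.8, -0.9]
opening: 0.1
grasp_force: 30.0
```

```bash
python3 -c "
from p import *
from h import *
did([0,0,0],-20);print(did([-.0006,.0014,0],-15))
s=bot.read_state();print(s['position'],s['force'],s['moment'],s['opening'],s['grasp_force'])"
```

```text
[np.float64(0.5682339242717916), np.float64(0.05147683971506901), 0.08600000000000001, 38.0]
[0.56820003 0.0514916  0.08558784] [-0.3547004   0.81288013 -0.88645835] [-0.02158413 -0.16778784  0.01119166] 0.10019485430054156 29.998062688100617
```

Request:
{"method": "servo_tool", "body": {
  "targets": [
    {"offset": [0,0,0],"dr": [0,0,-3]},
    {"offset": [0,0,0],"dr": [0,0,-6]},
    {"offset": [0,0,0],"dr": [0,0,-9]},
    {"offset": [0,0,0],"dr": [0,0,-12]},
    {"offset": [0,0,0],"dr": [0,0,-12]}
  ]
}}

```text
time_s: 16.6
position: [0.5681, 0.0515, 0.0856]
tcp_rot: [[0.644, 0.765, 0.0], [0.765, -0.644, 0.001], [0.001, -0.0, -1.0]]
force: [0.5, 0.8, -1.4]
opening: 0.098
grasp_force: 30.0
```

```bash
python3 -c "
from p import *
from h import *
print(did([0,0,0],-12))
s=bot.read_state();print(s['position'],s['tcp_rot'][:2,0],s['force'],s['moment'],s['opening'],s['grasp_force'])"
```

```text
[np.float64(0.5682339242717916), np.float64(0.05147683971506901), 0.08600000000000001, 50.0]
[0.56812404 0.05151207 0.08559394] [0.64407506 0.76496175] [ 0.51265554  0.7832     -1.35442957] [ 0.05426645 -0.10229508 -0.05501701] 0.09764492240858068 29.9981843191199
```

Request:
{"method": "servo_tool", "body": {
  "targets": [
    {"offset": [0,0,0],"dr": [0,0,-3]},
    {"offset": [0,0,0],"dr": [0,0,-6]},
    {"offset": [0,0,0],"dr": [0,0,-9]},
    {"offset": [0,0,0],"dr": [0,0,-12]},
    {"offset": [0,0,0],"dr": [0,0,-15]},
    {"offset": [0,0,0],"dr": [0,0,-18]},
    {"offset": [0,0,0],"dr": [0,0,-21]},
    {"offset": [0,0,0],"dr": [0,0,-24]},
    {"offset": [0,0,0],"dr": [0,0,-27]},
    {"offset": [0,0,0],"dr": [0,0,-30]},
    {"offset": [0,0,0],"dr": [0,0,-33]},
    {"offset": [0,0,0],"dr": [0,0,-33]}
  ]
}}

```text
time_s: 17.6
position: [0.5679, 0.0515, 0.0856]
tcp_rot: [[0.124, 0.992, -0.0], [0.992, -0.124, 0.001], [0.001, -0.0, -1.0]]
force: [1.1, 0.0, -0.4]
opening: 0.103
grasp_force: 30.0
```

```bash
python3 -c "
from p import *
from h import *
print(did([0,0,0],-33))
s=bot.read_state();print(s['position'],s['tcp_rot'][:2,0],s['force'],s['moment'],s['opening'],s['grasp_force'])"
```

```text
[np.float64(0.5682339242717916), np.float64(0.05147683971506901), 0.08600000000000001, 83.0]
[0.56786037 0.05152577 0.08556425] [0.12394621 0.99228863] [ 1.10266126  0.00272118 -0.43310101] [ 0.13604601 -0.11638259  0.02450615] 0.10268744529330047 29.99817142932443
```

Request:
{"method": "servo_tool", "body": {
  "targets": [
    {"offset": [0,0,0],"dr": [0,0,-2]},
    {"offset": [0,0,0],"dr": [0,0,-4]},
    {"offset": [0,0,0],"dr": [0,0,-6]},
    {"offset": [0,0,0],"dr": [0,0,-6]}
  ]
}}

```text
time_s: 17.93
position: [0.5678, 0.0515, 0.0855]
tcp_rot: [[0.02, 1.0, -0.0], [1.0, -0.02, 0.001], [0.001, -0.0, -1.0]]
force: [0.6, 0.2, 0.2]
opening: 0.103
grasp_force: 30.0
```

```bash
python3 -c "
from p import *
from h import *
print(did([0,0,0],-6))
s=bot.read_state();print(s['position'],s['tcp_rot'][:2,0],s['force'],s['moment'],s['opening'],s['grasp_force'])"
```

```text
[np.float64(0.5682339242717916), np.float64(0.05147683971506901), 0.08600000000000001, 89.0]
[0.5677557  0.0514573  0.08553179] [0.02021102 0.99979551] [0.58295161 0.17155707 0.22295892] [ 0.17657346 -0.10241137 -0.02743269] 0.102857918855366 29.998537181527354
```

Request:
{"method": "servo_tool", "body": {
  "targets": [
    {"offset": [0,0,0],"dr": [0,0,-1]},
    {"offset": [0,0,0],"dr": [0,0,-2]},
    {"offset": [0,0,0],"dr": [0,0,-3]},
    {"offset": [0,0,0],"dr": [0,0,-3]}
  ]
}}

```text
time_s: 18.27
position: [0.5677, 0.0512, 0.0855]
tcp_rot: [[-0.035, 0.999, -0.0], [0.999, 0.035, 0.0], [0.0, -0.0, -1.0]]
force: [0.2, 1.7, -0.2]
opening: 0.097
grasp_force: 30.0
```

```bash
python3 -c "
from p import *
from h import *
print(did([0,0,0],-3))
s=bot.read_state();print(s['position'],s['tcp_rot'][:2,0],s['force'],s['moment'],s['opening'],s['grasp_force'])"
```

```text
[np.float64(0.5682339242717916), np.float64(0.05147683971506901), 0.08600000000000001, 92.0]
[0.56774559 0.05122626 0.08549161] [-0.03504521  0.99938568] [ 0.21208469  1.69362431 -0.22553824] [ 0.2224053  -0.07053098 -0.06658812] 0.09707776246570916 29.998891920258757
```

Request:
{"method": "servo_tool", "body": {
  "targets": [
    {"offset": [0,0,0],"dr": [0,0,-1]},
    {"offset": [0,0,0],"dr": [0,0,-2]},
    {"offset": [0,0,0],"dr": [0,0,-2]}
  ]
}}

```text
time_s: 18.52
position: [0.5677, 0.0511, 0.0855]
tcp_rot: [[-0.071, 0.998, -0.001], [0.998, 0.071, 0.0], [0.0, -0.0, -1.0]]
force: [-0.6, 1.6, -0.7]
opening: 0.1
grasp_force: 30.0
```

```bash
python3 -c "
from p import *
from h import *
print(did([0,0,0],-2))
s=bot.read_state();print(s['position'],s['tcp_rot'][:2,0],s['force'],s['moment'],s['opening'],s['grasp_force'])"
```

```text
[np.float64(0.5682339242717916), np.float64(0.05147683971506901), 0.08600000000000001, 94.0]
[0.56773725 0.05111642 0.08546942] [-0.07061352  0.99750374] [-0.64633713  1.60252199 -0.65698686] [ 0.2680411  -0.06923505 -0.05491093] 0.09982253203906737 29.998886410030536
```

Request:
{"method": "servo_tool", "body": {
  "targets": [
    {"offset": [0,0,-0.001],"dr": [0,0,0]},
    {"offset": [0,0,-0.002],"dr": [0,0,0]},
    {"offset": [0,0,-0.003],"dr": [0,0,0]},
    {"offset": [0,0,-0.004],"dr": [0,0,0]},
    {"offset": [0,0,-0.005],"dr": [0,0,0]}
  ]
}}

```text
time_s: 18.93
position: [0.5678, 0.0508, 0.0907]
tcp_rot: [[-0.07, 0.998, -0.0], [0.998, 0.07, -0.0], [-0.0, -0.0, -1.0]]
force: [-1.2, -0.4, -0.9]
opening: 0.105
grasp_force: 30.0
```

```bash
python3 -c "
from p import *
from h import *
print(did([0,0,-.005],0))
s=bot.read_state();print(s['position'],s['tcp_rot'][:2,0],s['force'],s['moment'],s['opening'],s['grasp_force'])"
```

```text
[np.float64(0.5682339242717916), np.float64(0.05147683971506901), 0.09100000000000001, 94.0]
[0.56784281 0.05082627 0.09065157] [-0.06975379  0.99756422] [-1.19994466 -0.3730023  -0.91067007] [-0.01153932 -0.00766878  0.05260425] 0.10491039397351166 29.999138155253604
```

Request:
{"method": "servo_tool", "body": {
  "targets": [
    {"offset": [0,0,-0.002],"dr": [0,0,0]},
    {"offset": [0,0,-0.004],"dr": [0,0,0]},
    {"offset": [0,0,-0.006],"dr": [0,0,0]},
    {"offset": [0,0,-0.008],"dr": [0,0,0]},
    {"offset": [0,0,-0.01],"dr": [0,0,0]},
    {"offset": [0,0,-0.013],"dr": [0,0,0]},
    {"offset": [0,0,-0.016],"dr": [0,0,0]},
    {"offset": [0,0,-0.02],"dr": [0,0,0]},
    {"offset": [0,0,-0.025],"dr": [0,0,0]},
    {"offset": [0,0,-0.03],"dr": [0,0,0]},
    {"offset": [0,0,-0.04],"dr": [0,0,0]},
    {"offset": [0,0,-0.055],"dr": [0,0,0]},
    {"offset": [0,0,-0.075],"dr": [0,0,0]},
    {"offset": [0,0,-0.09],"dr": [0,0,0]},
    {"offset": [0,0,-0.09],"dr": [0,0,0]},
    {"offset": [0,0,-0.09],"dr": [0,0,0]}
  ]
}}

```text
time_s: 20.27
position: [0.5686, 0.051, 0.1818]
tcp_rot: [[-0.07, 0.998, 0.003], [0.998, 0.07, -0.0], [-0.001, 0.003, -1.0]]
force: [-0.1, -0.3, -1.2]
opening: 0.099
grasp_force: 30.0
```

```bash
python3 -c "
from p import *
from h import *
print(did([0,0,-.09],0))
s=bot.read_state();print(s['position'],s['force'],s['opening'],s['grasp_force'])
c=viewer.capture('side');im=c['color'][140:320,260:440,::-1];cv2.imwrite('pics/s5.png',cv2.resize(im,None,fx=3.3,fy=3.3,interpolation=cv2.INTER_CUBIC))
print(rel(.473,-.29,.181,94))"
```

```text
[np.float64(0.5682339242717916), np.float64(0.05147683971506901), 0.181, 94.0]
[0.56861983 0.05097935 0.18178539] [-0.07022892 -0.29584798 -1.20893171] 0.09938395916064556 29.999174814729486
([np.float64(-0.334), np.float64(-0.1188), 0.0], -0.0)
```

View pics/s5.png

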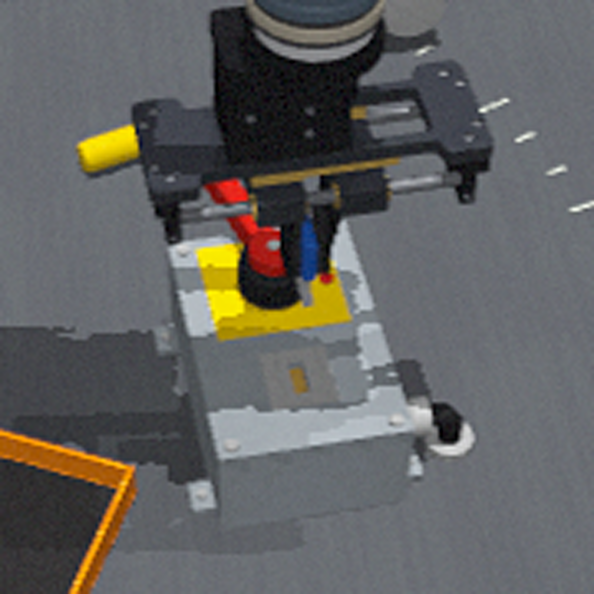

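The key is out and upright in the fingers at (308,260). The lock slot is empty and the lever is still at OFF. Next, to the tray.

Request:
{"method": "servo_tool", "body": {
  "targets": [
    {"offset": [-0.012,-0.004,0],"dr": [0,0,0]},
    {"offset": [-0.035,-0.012,0],"dr": [0,0,0]},
    {"offset": [-0.06,-0.021,0],"dr": [0,0,0]},
    {"offset": [-0.09,-0.032,0],"dr": [0,0,0]},
    {"offset": [-0.12,-0.043,0],"dr": [0,0,0]},
    {"offset": [-0.15,-0.053,0],"dr": [0,0,0]},
    {"offset": [-0.18,-0.064,0],"dr": [0,0,0]},
    {"offset": [-0.21,-0.075,0],"dr": [0,0,0]},
    {"offset": [-0.24,-0.085,0],"dr": [0,0,0]},
    {"offset": [-0.27,-0.096,0],"dr": [0,0,0]},
    {"offset": [-0.3,-0.107,0],"dr": [0,0,0]},
    {"offset": [-0.32,-0.114,0],"dr": [0,0,0]},
    {"offset": [-0.334,-0.119,0],"dr": [0,0,0]},
    {"offset": [-0.334,-0.119,0],"dr": [0,0,0]},
    {"offset": [-0.334,-0.119,0],"dr": [0,0,0]},
    {"offset": [-0.334,-0.119,0],"dr": [0,0,0]}
  ]
}}

```text
time_s: 21.65
position: [0.4721, -0.2891, 0.1799]
tcp_rot: [[-0.07, 0.998, -0.001], [0.998, 0.07, 0.002], [0.002, -0.001, -1.0]]
force: [-0.2, 0.1, 0.1]
opening: 0.101
grasp_force: 30.0
```

Request:
{"method": "servo_tool", "body": {
  "targets": [
    {"offset": [0,0,0.015],"dr": [0,0,0]},
    {"offset": [0,0,0.035],"dr": [0,0,0]},
    {"offset": [0,0,0.055],"dr": [0,0,0]},
    {"offset": [0,0,0.075],"dr": [0,0,0]},
    {"offset": [0,0,0.095],"dr": [0,0,0]},
    {"offset": [0,0,0.115],"dr": [0,0,0]},
    {"offset": [0,0,0.13],"dr": [0,0,0]},
    {"offset": [0,0,0.14],"dr": [0,0,0]},
    {"offset": [0,0,0.146],"dr": [0,0,0]},
    {"offset": [0,0,0.146],"dr": [0,0,0]},
    {"offset": [0,0,0.146],"dr": [0,0,0]}
  ]
}}

```text
time_s: 22.57
position: [0.473, -0.2901, 0.0348]
tcp_rot: [[-0.071, 0.998, 0.0], [0.998, 0.071, -0.0], [-0.0, 0.0, -1.0]]
force: [0.5, -0.2, -0.3]
opening: 0.102
grasp_force: 30.0
```

Request:
{"method": "servo_tool", "body": {
  "targets": [
    {"offset": [0,0,0],"dr": [0,0,0]},
    {"offset": [0,0,0],"dr": [0,0,0]},
    {"offset": [0,0,0],"dr": [0,0,0]},
    {"offset": [0,0,0],"dr": [0,0,0]},
    {"offset": [0,0,0],"dr": [0,0,0]},
    {"offset": [0,0,0],"dr": [0,0,0]}
  ],
  "gripper": 0
}}

```text
time_s: 23.07
position: [0.4726, -0.2906, 0.0348]
tcp_rot: [[-0.07, 0.998, 0.0], [0.998, 0.07, -0.0], [-0.0, 0.0, -1.0]]
force: [0.5, 0.2, -0.4]
opening: 0.453
grasp_force: 0.0
```

Request:
{"method": "servo_tool", "body": {
  "targets": [
    {"offset": [0,0,-0.01],"dr": [0,0,0]},
    {"offset": [0,0,-0.03],"dr": [0,0,0]},
    {"offset": [0,0,-0.06],"dr": [0,0,0]},
    {"offset": [0,0,-0.09],"dr": [0,0,0]},
    {"offset": [0,0,-0.12],"dr": [0,0,0]},
    {"offset": [0,0,-0.15],"dr": [0,0,0]},
    {"offset": [0.15,0,-0.2],"dr": [0,0,0]},
    {"offset": [0.15,0,-0.2],"dr": [0,0,0]},
    {"offset": [0.15,0,-0.2],"dr": [0,0,0]},
    {"offset": [0.15,0,-0.2],"dr": [0,0,0]},
    {"offset": [0.15,0,-0.2],"dr": [0,0,0]},
    {"offset": [0.15,0,-0.2],"dr": [0,0,0]}
  ]
}}

```text
time_s: 24.07
position: [0.4621, -0.1395, 0.236]
tcp_rot: [[-0.073, 0.997, 0.002], [0.997, 0.073, -0.001], [-0.002, 0.002, -1.0]]
force: [0.8, -0.9, 0.8]
opening: 0.497
grasp_force: 0.0
```

```bash
python3 -c "
from h import *
c=viewer.capture('side');cv2.imwrite('pics/s6.png',c['color'][:,:,::-1])"
```

```text
(no output)
```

View pics/s6.png

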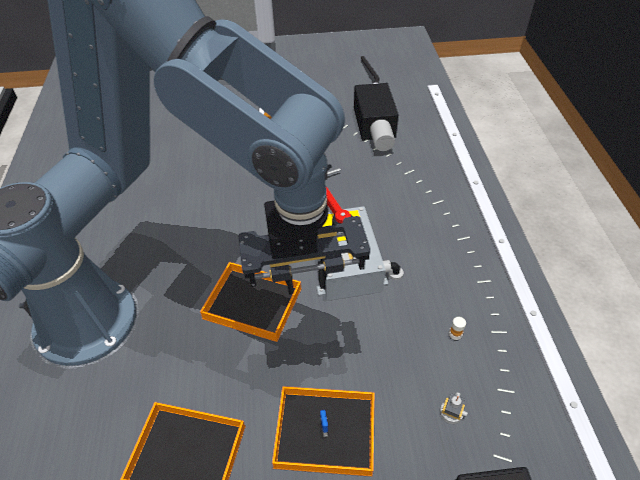

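The key lies at (323,423) in the right tray, the lever is still at OFF at (335,203), and the bystanders haven't moved. Handing in.

```bash
python3 -c "
from rig import ticket
print(ticket.hand_in())"
```

```text
the job is handed in; nothing more can be done
None
```

I swung the lever to OFF until I felt it on its stop, then turned the key, drew it out and laid it in the farthest orange tray. The job is handed in at about 24 s with no verdict shown; one doubt is that I opened the gripper while backing off the lever, so force on the stop wasn't measured for that moment.

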